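Click the pill dispenser round to its pouring lip

ROBOT

A 6-joint arm with a two-finger parallel gripper is mounted at the origin on the work surface. World frame = base frame: x ahead of the robot, y to its left, z up, the work surface at z = 0. Lengths are in m, angles in rad, forces in N, time in s.
With the tool pointing down it reaches from about 0.2 to 0.875 m from the base axis. Payload 3.4 kg.
Tool frame: the origin (TCP) lies on the centre line of the jaws, within the pads' length; the fingertips stand 25 mm ahead of it and the grasp point (between the pads) lies 6 mm ahead of it (arm.tip_reach is the distance from the TCP to the fingertips, in m); y points along the fingers, x is the direction in which the jaws open and shut, and the axes are right-handed (so a half turn about y gives the same grasp; the last joint's range is limited). The gripper opens to 94 mm and grips with 3 to 60 N. Pads are 16 mm wide; open, the fingers measure 119 mm over their backs; the gripper's body (75 mm by 177 mm) begins 78 mm behind the grasp point.
Start: joints at [-1.288, 0.276, 1.505, -0, 1.361, -0.121], TCP at [0.226, -0.529, 0.23] pointing down, gripper open.
Joint ranges: [-2.89, 2.89], [-0.75, 2.08], [0.22, 2.7], [-1.18, 4.32], [0.11, 2.71], [-2.7, 2.7]. Speed limits (rad/s): [2.57, 2.57, 3.14, 3.14, 3.14, 3.14].

INTERFACE

Orientations are given as a unit quaternion [x, y, z, w].
In Python, from plant import status, vision, workorder, arm gives the robot as it stands.
- The arm moves only by the shell command python3 -m inch 'ROWS' [FORCE]. ROWS is JSON, a list that holds one entry, the list of rows, each a list of 7 numbers: the shift along the world's x, y, z in units of 0.2 m (1.0 is 0.2 m), then the turn, a rotation vector about the world's x, y, z in units of 60 degrees (1.0 is 60 degrees), then the opening, from 0 (shut) to 1 (fully open). In form: [[[x, y, z, ax, ay, az, hand], ...]]. A call has 1 to 8 rows; each row is the pose to reach, as a shift and turn from the pose commanded when the call began; what a row does not reach only later rows make up. A row lasts 1/8 s, in which the tool goes at most 62.5 mm and 10.7 degrees, less where a joint would pass 70% of its speed; a pose out of reach is approached as far as the arm can. A call with a number of a shift or a turn outside -1 to 1 is refused whole. A call with a gripper value outside its range is refused whole. The fingers move at their own pace and stop on an object; FORCE is the grip in N (left out, the last holds). Time passes only in rows, so rows that repeat a pose let the fingers close. It gives the time, the measured TCP pose, the force and the opening at its end, in the units of the state.
- status.get_obs(): the state, without advancing time (a new reading comes with each control period).
- vision.snapshot(name): name is "scene" or "side" or "wrist"; returns a dict with "img" (400x640x3 uint8, red, green, blue), "z_map" (400x640 float32, m along the optical axis (not along the pixel's ray), 0 where there is no reading), "K" (3x3 intrinsics, pixels), "xyz" and "orientation" of the camera in the world. Camera axes: x right, y down, z forward; pixel columns grow to the right and rows downward; lengths in m; the calibration is good to about 2 mm. The wrist camera is an equidistant fisheye: a pixel r from the principal point sees the ray r / f radians off the axis. A picture is of the moment at which its call begins.
- workorder.sign_off(): hands the job in, once; it reports no verdict.
The state is a dict: "clock": time; "joint_positions": joint angles; "qvel": joint speeds; "joint_torque": joint torques, N m; "tcp_pos": TCP position; "tcp_rot": TCP orientation; "contact_force": force on the tool from outside, world axes, zero at the start; "moment": the same for the moment, N m; "gripper_width": opening from 0.0 (shut) to 1.0 (fully open).
Only numpy, scipy, OpenCV 4.12 (cv2) and the standard library are available. Lean on these libraries where they do the work, as an engineer would, in place of code of your own. Each camera call takes 0.05 s, during which the arm holds its last target. There are 200 camera calls.

TASK

Advance the dial lid of the pill dispenser on the stool clockwise by flicking the tabs on its edge with a fingertip, until its opening has clicked into place over the compartment at the pouring lip; stop there and do not let it run past. Only push, gently: do not grip the dial or the dispenser, and leave everything else where it stands, neither moved nor lifted. Finish with the robot touching nothing.

Things in the scene. Friction and masses are not known exactly. Their poses are not given: they have to be found in the camera images.
- dispenser: Round grey pill dispenser held fast on the stool by its suction foot: drum 120 mm across, 34 mm high, seven pill compartments, under a white dial lid. Origin: centre of its underside, on the dial's upright axis; z up; -x points out along the pouring lip.
- dial (a joint): Angle of the dial lid, rad, growing clockwise seen from above. 0: opening over the lip. It clicks into rest (within 0.03) every 0.898 rad, a seventh of a turn, and starts 2, 3 or 4 clicks short (about -1.80, -2.69, -3.59). 1 to 2 N at the tabs turns it; past half a click a spring draws it on into the next rest, short of that it springs back. It does not coast.
- dial_centre (a point): Centre of the dial lid's top face, on its axis, 45.5 mm above the dispenser's underside. The dial is a disc 126 mm across and 10 mm thick, with a low boss 24 mm across and 3 mm high in the middle and seven equal finger tabs round its edge.
- tab (a point): Outer end of one of the seven tabs, level with the dial's top face, 88 mm from the axis; turns with the dial. The tabs stick out like paddles, 10 mm thick, from the rim (63 mm from the axis) to 88 mm, from 11 mm below the dial's top face to 7 mm above it, every 0.898 rad. This one lies 0.449 rad clockwise of the opening's middle. Gaps are about 54 mm wide; at rest one gap is centred over the lip.
- opening (a point): Middle of the dial's one opening (a missing wedge through which a compartment with pills is seen), at the top face, 43 mm from the axis; it turns with the dial.
- lip (a point): Outer end of the pouring lip, 95 mm from the axis, 12 mm above the underside. The lip is an open grey trough fixed to the drum, 36 mm wide, reaching 98 mm from the axis and only 22 mm high, so a finger passes above it.
- stool: Low wooden stool, fixed: top 340 mm (its x) by 540 mm (its y), 140 mm above the work surface. Origin: on the work surface below the middle of the top. It carries the dispenser about its middle, pot and cup along its +y end, the glasses case along its -y end and the brush along its +x edge.
- denture_pot: Lidded grey denture pot, 82 mm across, 81 mm high, on the stool; leave alone. Origin: centre of its underside.
- steel_cup: Stainless steel cup, 72 mm across, 82 mm high, on the stool; leave alone. Origin: centre of its underside.
- glasses_case: Black folding reading-glasses case, 155 x 58 x 37 mm, its length along its x, on the stool; leave alone. Origin: centre of its underside.
- denture_brush: Short white denture brush lying on the stool, about 118 mm along its x, 20 mm high; leave alone. Origin: underside, near the middle.
- lotion_bottle: White lotion bottle, 60 mm across, 170 mm high, on the ledge beside the stool; leave alone. Origin: centre of its underside.
- tablet_jar: Amber jar, 60 mm across, 75 mm high, on the ledge; leave alone. Origin: centre of its underside.
- soap_dish: White soap dish, 90 x 120 x 22 mm, on the ledge; leave alone. Origin: centre of its underside.

How it is judged:
At the end, for the whole second after the job is handed in: The dial rests within 0.12 rad of the pouring lip and is still, and every other thing is within 20 mm of where it was (value of joint dial between -0.12 and 0.12 rad and velocity of joint dial between -0.1 and 0.1 rad/s and distance of each of denture_pot, steel_cup, glasses_case, denture_brush, lotion_bottle, tablet_jar, soap_dish from where it was at the start of the episode below 0.02 m); the robot touches nothing.
It fails at once if the dial ran past the pouring lip by half a click (0.45 rad) or more (value of joint dial above 0.45 rad).
It fails at once if the dial was turned the wrong way, more than half a click behind the farthest start (value of joint dial below -4.084 rad).
It fails at once if the dispenser or its dial was gripped or pushed with more than 25 N (contact force between any of the fingers, the arm and dispenser above 25 N).
It fails at once if another thing was moved, lifted or carried more than 20 mm (distance of any of denture_pot, steel_cup, glasses_case, denture_brush, lotion_bottle, tablet_jar, soap_dish from where it was at the start of the episode above 0.02 m).
It also fails if it takes over 58 s, if anything falls off the work surface, if the arm or the gripper's body presses on something with over 40 N, if the wrist force passes 120 N, or if a joint passes its speed limit or range.

## Working session

There is one attempt and no reset: what is moved stays moved. The work goes in short steps, Python scripts to look and compute and a shell command to move; the robot and the scene stay as the last step left them, time stands still between calls to the robot, and variables do not carry over. Pictures are saved under pics/ and viewed, about 8 in all and at most 12, crops included, and the job is handed in when it is done.

```bash
mkdir -p pics; ls; cat > h.py <<'E'
import numpy as np,cv2
from scipy.spatial.transform import Rotation as R
from plant import status, vision, workorder, arm
def cloud(s):
    h,w=s["z_map"].shape; u,v=np.meshgrid(np.arange(w),np.arange(h)); z=s["z_map"];K=np.array(s["K"])
    p=np.stack([(u-K[0,2])/K[0,0]*z,(v-K[1,2])/K[1,1]*z,z],-1)
    return p@R.from_quat(s["orientation"]).as_matrix().T+np.array(s["xyz"])
E
python3 - <<'E'
from h import *
for n in ["scene","side"]:
    s=vision.snapshot(n); cv2.imwrite(f"pics/{n}0.png",s["img"][:,:,::-1]); np.save(n+"_cl.npy",cloud(s)); print(n,s["xyz"],s["orientation"],s["K"])
print(status.get_obs(), arm.tip_reach)
E
```

```text
pics
scene [ 1.10983091 -0.51293048  0.8473661 ] [ 0.82007245  0.42247155 -0.17652768 -0.34327386] [[416.66062409   0.         323.36790345]
 [  0.         416.66062409 204.97938787]
 [  0.           0.           1.        ]]
side [-0.14331187  0.56508826  0.9068366 ] [-0.34682799  0.83371618 -0.39844381  0.16084215] [[463.10674093   0.         316.37989667]
 [  0.         463.10674093 189.8594425 ]
 [  0.           0.           1.        ]]
{'clock': 0.1, 'joint_positions': array([-1.28802283e+00,  2.76503482e-01,  1.50597852e+00,  7.28763128e-06,
        1.36069304e+00, -1.21030485e-01]), 'qvel': array([ 0.00057834, -0.00157548, -0.00233678,  0.00161527,  0.00053359,
       -0.0012469 ]), 'joint_torque': array([ 2.27292156e-03, -4.05453873e+01, -2.37780672e+01,  7.03281490e-02,
        2.98546592e-02, -4.68561007e-05]), 'tcp_pos': array([ 0.2257814 , -0.52832026,  0.2297185 ]), 'tcp_rot': array([-0.58974525,  0.3900019 , -0.38915264,  0.59047378]), 'contact_force': array([-0.74671881, -0.01401104, -0.40098889]), 'moment': array([ 0.03395888, -0.02066604, -0.00498675]), 'gripper_width': 1.0003775622980564} 0.025
```

View pics/scene0.png

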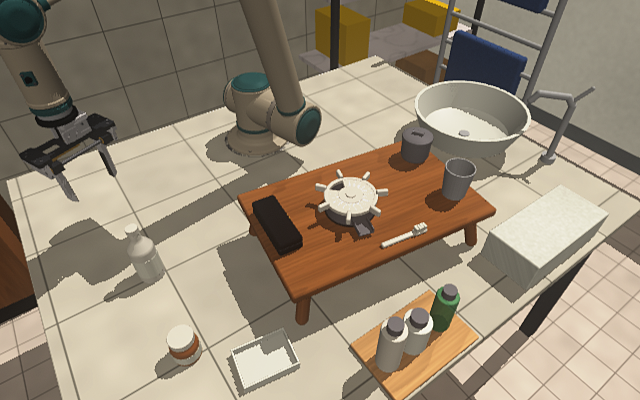

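View pics/side0.png

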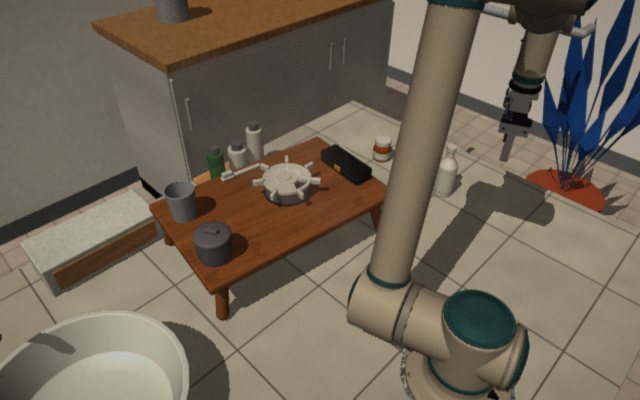

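```bash
python3 - <<'E'
from h import *
from scipy.optimize import least_squares
for n,(u,v) in {"scene":(350,195),"side":(287,182)}.items():
    c=np.load(n+"_cl.npy"); w=c[v-50:v+50,u-60:u+60].reshape(-1,3)
    t=w[(abs(w[:,2]-.1855)<.003)]; c0=np.median(t,0); t=t[np.hypot(*(t-c0)[:,:2].T)<.1]
    # circle of disc: minimise via min enclosing of points of disc and tabs
    cc,r=cv2.minEnclosingCircle(t[:,:2].astype(np.float32)); print(n,"disc",c0,cc,r,len(t))
    t2=w[(abs(w[:,2]-.1925)<.003)&(np.hypot(*(w-c0)[:,:2].T)<.11)&(np.hypot(*(w-c0)[:,:2].T)>.05)]
    cc,r=cv2.minEnclosingCircle(t2[:,:2].astype(np.float32)); print("tabs",cc,r,len(t2))
# orthophotos at dial top
ims=[]
C=np.array(cc)
for n in ["scene","side"]:
    s=vision.snapshot(n); img=s["img"]; K=np.array(s["K"]);Rm=R.from_quat(s["orientation"]).as_matrix()
    N=400; g=.00065
    # image: right = +y*-1 (x up, y left)
    i,j=np.meshgrid(np.arange(N),np.arange(N)) 
    P=np.stack([C[0]+(N/2-j)*g,C[1]+(N/2-i)*g,np.full(i.shape,.1855)],-1)
    q=(P-np.array(s["xyz"]))@Rm; q=q@K.T; q=q/q[...,2:]
    ims.append(cv2.remap(img,q[...,0].astype(np.float32),q[...,1].astype(np.float32),cv2.INTER_CUBIC))
cv2.imwrite("pics/ortho.png",np.hstack(ims)[:,:,::-1]); print(C)
for n,pts in {"scene":[(417,148),(459,180),(275,224),(405,235),(145,255),(183,345),(265,358)]}.items():
    c=np.load(n+"_cl.npy")
    for p in pts: print(p,c[p[1],p[0]].round(3))
c=np.load("scene_cl.npy"); 
E
```

```text
scene disc [ 0.57643573 -0.05166931  0.18588866] (0.5710048079490662, -0.05015663057565689) 0.0883355587720871 1506
tabs (0.571466326713562, -0.051269643008708954) 0.08860199898481369 274
side disc [ 0.5692451  -0.04456461  0.18598571] (0.568844735622406, -0.046647459268569946) 0.08875986188650131 1094
tabs (0.5673259496688843, -0.04956410825252533) 0.08902361989021301 209
[ 0.56732595 -0.04956411]
(417, 148) [0.54  0.193 0.194]
(459, 180) [0.698 0.168 0.209]
(275, 224) [ 0.542 -0.238  0.175]
(405, 235) [ 0.718 -0.011  0.152]
(145, 255) [ 0.39  -0.497  0.101]
(183, 345) [ 0.631 -0.511  0.074]
(265, 358) [ 0.716 -0.382  0.006]
```

View pics/ortho.png

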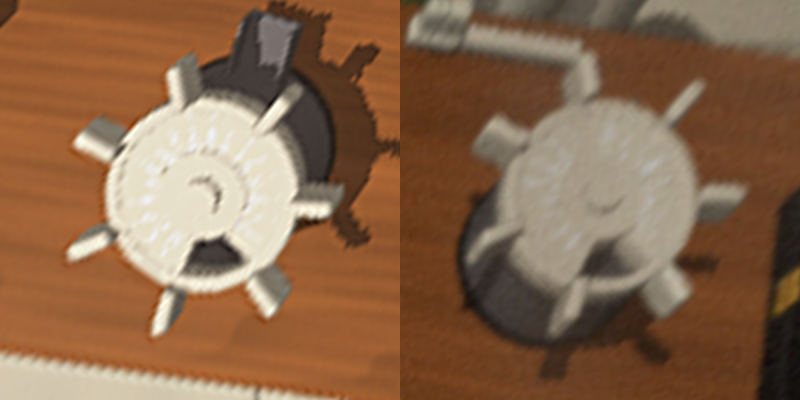

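```bash
python3 - <<'E'
from h import *
from scipy.optimize import least_squares
P=[]
for n in ["scene","side"]:
    c=np.load(n+"_cl.npy").reshape(-1,3); 
    t=c[(abs(c[:,2]-.1925)<.0025)&(np.hypot(c[:,0]-.5695,c[:,1]+.05)<.1)&(np.hypot(c[:,0]-.5695,c[:,1]+.05)>.066)][:,:2]
    P.append(t)
    def f(p,t=t):
        d=t-p[:2]; a=np.arctan2(d[:,1],d[:,0])-p[2]; k=2*np.pi/7; a=(a+k/2)%k-k/2
        return np.hypot(*d.T)*np.sin(a)
    for a0 in [0,.3,.6]:
        r=least_squares(f,[.5695,-.05,a0],loss="soft_l1",f_scale=.003); print(n,r.x.round(4),r.cost,len(t))
o=status.get_obs(); print(R.from_quat(o["tcp_rot"]).as_matrix().round(3))
c=np.load("scene_cl.npy")[205:245,340:385].reshape(-1,3); l=c[(c[:,2]>.145)&(c[:,2]<.166)&(np.hypot(c[:,0]-.5695,c[:,1]+.05)>.066)&(np.hypot(c[:,0]-.5695,c[:,1]+.05)<.1)]
d=l.mean(0)-[.5695,-.05,0]; print("lip",l.mean(0),np.degrees(np.arctan2(d[1],d[0])),len(l))
E
```

```text
scene [ 0.5718 -0.0517  0.1617] 0.000591461145049523 196
scene [ 0.5718 -0.0517  0.1617] 0.0005914611450495228 196
scene [ 0.5378 -0.0295  0.5611] 0.007358705415308355 196
side [ 0.5683 -0.0491  0.1641] 0.00048210143396858917 146
side [ 0.5683 -0.0491  0.1641] 0.000482101433968589 146
side [ 0.5757 -0.0093  0.6661] 0.004460149303720844 146
[[ 0.393 -0.     0.92 ]
 [-0.92   0.001  0.393]
 [-0.001 -1.     0.   ]]
lip [ 0.64917988 -0.07230139  0.1550989 ] -15.636262986795217 229
```

```bash
python3 -m inch '[[[0.05,0.1,0.1,0,0,0,0],[0.15,0.3,0.15,0,0,0,0],[0.27,0.5,0.15,0,0,0,0],[0.37,0.7,0.15,0,0,0,0],[0.47,0.89,0.15,0,0,0,0],[0.47,0.89,0.15,0,0,0,0]]]' 10 && python3 -m inch '[[[0.11,0.2,0,0,0,0,0],[0.23,0.45,0,0,0,0,0],[0.35,0.67,0,0,0,0,0],[0.47,0.89,0,0,0,0,0],[0.47,0.89,0,0,0,0,0]]]' && python3 -m inch '[[[0.11,0.2,0,0,0,0,0],[0.23,0.45,0,0,0,0,0],[0.35,0.67,0,0,0,0,0],[0.47,0.88,0,0,0,0,0],[0.47,0.88,0,0,0,0,0],[0.47,0.88,0,0,0,0,0]]]'
```

```text
clock: 0.95
tcp_pos: [0.3211, -0.3474, 0.2622]
tcp_rot: [-0.591, 0.388, -0.389, 0.591]
contact_force: [0.4, -0.5, -0.4]
gripper_width: 0.396
clock: 1.58
tcp_pos: [0.415, -0.1705, 0.2615]
tcp_rot: [-0.591, 0.388, -0.389, 0.591]
contact_force: [0.3, -0.8, -0.6]
gripper_width: 0.008
clock: 2.33
tcp_pos: [0.5077, 0.0019, 0.2607]
tcp_rot: [0.59, -0.39, 0.39, -0.59]
contact_force: [-1.2, 0.1, 0.2]
gripper_width: 0.008
```

```bash
python3 -m inch '[[[0.01,0.01,-0.1,0,0,0,0],[0.01,0.01,-0.2,0,0,0,0],[0.01,0.01,-0.28,0,0,0,0],[0.01,0.01,-0.28,0,0,0,0]]]' && python3 - <<'E'
from h import *
a=vision.snapshot("scene")["img"][120:270,270:430]; b=vision.snapshot("side")["img"][110:260,210:370]
cv2.imwrite("pics/d1.png",cv2.resize(np.hstack([a,b]),None,fx=2.5,fy=2.5,interpolation=cv2.INTER_CUBIC)[:,:,::-1])
E
```

```text
clock: 2.82
tcp_pos: [0.5085, 0.0035, 0.2037]
tcp_rot: [0.59, -0.391, 0.39, -0.589]
contact_force: [0.6, -0.1, 0.4]
gripper_width: 0.009
```

View pics/d1.png

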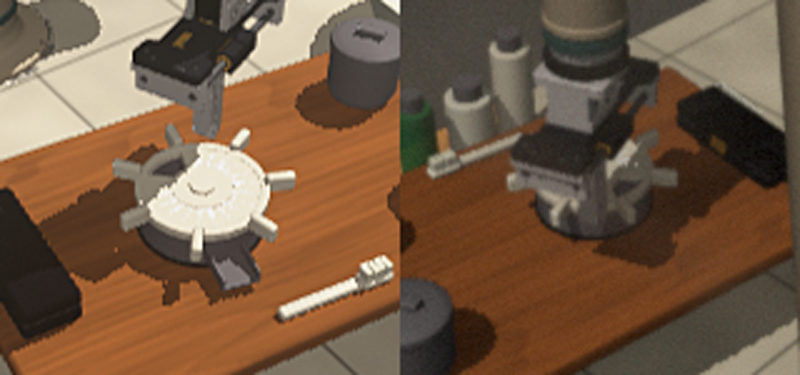

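```bash
python3 -m inch '[[[0.036,0.037,0,0,0,0,0],[0.07,0.066,0,0,0,0,0],[0.112,0.09,0,0,0,0,0],[0.154,0.11,0,0,0,0,0]]]' && python3 -m inch '[[[0.044,0.015,0,0,0,0,0],[0.09,0.027,0,0,0,0,0],[0.132,0.03,0,0,0,0,0],[0.176,0.03,0,0,0,0,0],[0.176,0.03,0,0,0,0,0]]]' && python3 - <<'E'
from h import *
a=vision.snapshot("scene")["img"][120:270,270:430]; b=vision.snapshot("side")["img"][110:260,210:370]
cv2.imwrite("pics/d2.png",cv2.resize(np.hstack([a,b]),None,fx=2.5,fy=2.5,interpolation=cv2.INTER_CUBIC)[:,:,::-1])
E
```

```text
clock: 3.42
tcp_pos: [0.5407, 0.0272, 0.2044]
tcp_rot: [0.591, -0.39, 0.389, -0.59]
contact_force: [-1.9, -2.2, -0.1]
gripper_width: 0.004
clock: 4.05
tcp_pos: [0.5769, 0.0332, 0.2044]
tcp_rot: [-0.59, 0.389, -0.39, 0.59]
contact_force: [0.7, -0.0, -0.6]
gripper_width: 0.008
```

View pics/d2.png

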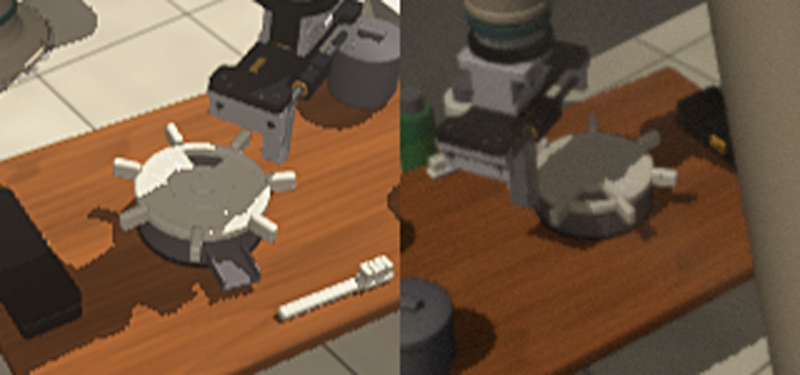

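One click done: the opening moved from (175,165) to (207,157) in the crop, three left. Return above the tabs and repeat.

```bash
python3 -m inch '[[[0,0,0.1,0,0,0,0],[0,0,0.18,0,0,0,0],[-0.16,-0.05,0.18,0,0,0,0],[-0.33,-0.14,0.18,0,0,0,0],[-0.33,-0.14,0.18,0,0,0,0],[-0.33,-0.14,0.08,0,0,0,0],[-0.33,-0.14,0,0,0,0,0],[-0.33,-0.14,0,0,0,0,0]]]' && python3 -m inch '[[[0.036,0.037,0,0,0,0,0],[0.07,0.066,0,0,0,0,0],[0.112,0.09,0,0,0,0,0],[0.154,0.11,0,0,0,0,0]]]' && python3 -m inch '[[[0.044,0.015,0,0,0,0,0],[0.09,0.027,0,0,0,0,0],[0.132,0.03,0,0,0,0,0],[0.176,0.03,0,0,0,0,0],[0.176,0.03,0,0,0,0,0]]]' && python3 - <<'E'
from h import *
a=vision.snapshot("scene")["img"][120:270,270:430]; b=vision.snapshot("side")["img"][110:260,210:370]
cv2.imwrite("pics/d3.png",cv2.resize(np.hstack([a,b]),None,fx=2.5,fy=2.5,interpolation=cv2.INTER_CUBIC)[:,:,::-1])
E
```

```text
clock: 5.15
tcp_pos: [0.5099, 0.0055, 0.2038]
tcp_rot: [0.59, -0.39, 0.389, -0.59]
contact_force: [-1.2, -0.2, -0.2]
gripper_width: 0.004
clock: 5.65
tcp_pos: [0.5408, 0.0271, 0.2046]
tcp_rot: [0.591, -0.39, 0.389, -0.59]
contact_force: [-2.0, -2.2, 0.5]
gripper_width: 0.005
clock: 6.28
tcp_pos: [0.5769, 0.0332, 0.2044]
tcp_rot: [-0.59, 0.389, -0.39, 0.59]
contact_force: [-0.1, 0.7, 0.4]
gripper_width: 0.005
```

View pics/d3.png

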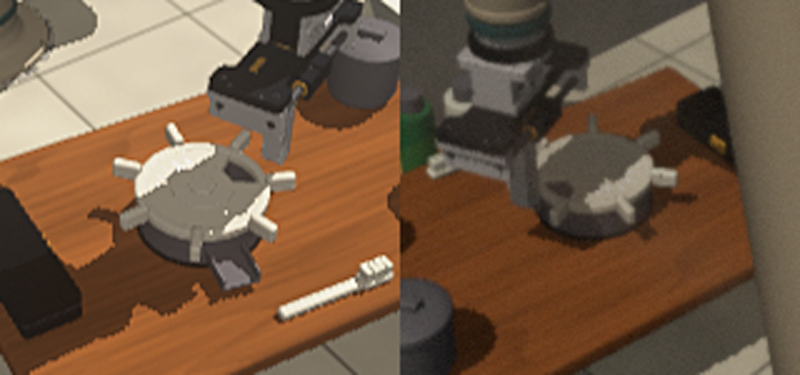

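The opening is now at (240,172), two clicks left, at rest. Repeating.

```bash
python3 -m inch '[[[0,0,0.1,0,0,0,0],[0,0,0.18,0,0,0,0],[-0.16,-0.05,0.18,0,0,0,0],[-0.33,-0.14,0.18,0,0,0,0],[-0.33,-0.14,0.18,0,0,0,0],[-0.33,-0.14,0.08,0,0,0,0],[-0.33,-0.14,0,0,0,0,0],[-0.33,-0.14,0,0,0,0,0]]]' && python3 -m inch '[[[0.036,0.037,0,0,0,0,0],[0.07,0.066,0,0,0,0,0],[0.112,0.09,0,0,0,0,0],[0.154,0.11,0,0,0,0,0]]]' && python3 -m inch '[[[0.044,0.015,0,0,0,0,0],[0.09,0.027,0,0,0,0,0],[0.132,0.03,0,0,0,0,0],[0.176,0.03,0,0,0,0,0],[0.176,0.03,0,0,0,0,0]]]' && python3 - <<'E'
from h import *
a=vision.snapshot("scene")["img"][120:270,270:430]; b=vision.snapshot("side")["img"][110:260,210:370]
cv2.imwrite("pics/d4.png",cv2.resize(np.hstack([a,b]),None,fx=2.5,fy=2.5,interpolation=cv2.INTER_CUBIC)[:,:,::-1])
E
```

```text
clock: 7.38
tcp_pos: [0.5099, 0.0055, 0.2038]
tcp_rot: [0.59, -0.39, 0.389, -0.59]
contact_force: [0.3, -0.3, 0.6]
gripper_width: 0.004
clock: 7.88
tcp_pos: [0.5408, 0.0272, 0.2046]
tcp_rot: [0.591, -0.39, 0.389, -0.59]
contact_force: [-1.8, -2.1, 0.5]
gripper_width: 0.005
clock: 8.5
tcp_pos: [0.5769, 0.0332, 0.2044]
tcp_rot: [-0.59, 0.389, -0.39, 0.59]
contact_force: [-0.0, 0.2, 0.6]
gripper_width: 0.007
```

View pics/d4.png

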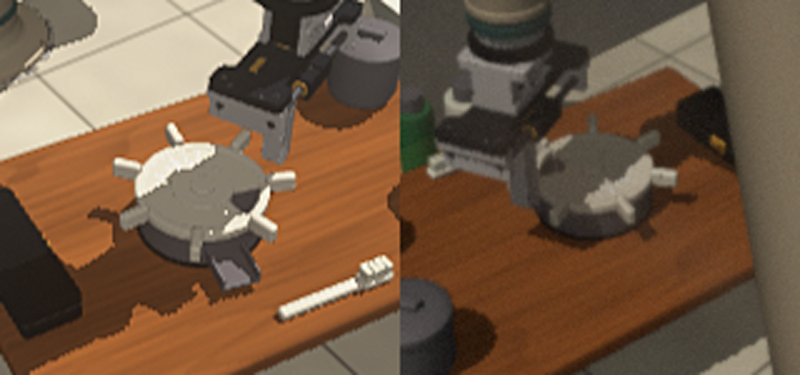

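The opening is at (248,200), in the gap just before the lip's, so one click is left. Last flick, then lift clear.

```bash
python3 -m inch '[[[0,0,0.1,0,0,0,0],[0,0,0.18,0,0,0,0],[-0.16,-0.05,0.18,0,0,0,0],[-0.33,-0.14,0.18,0,0,0,0],[-0.33,-0.14,0.18,0,0,0,0],[-0.33,-0.14,0.08,0,0,0,0],[-0.33,-0.14,0,0,0,0,0],[-0.33,-0.14,0,0,0,0,0]]]' && python3 -m inch '[[[0.036,0.037,0,0,0,0,0],[0.07,0.066,0,0,0,0,0],[0.112,0.09,0,0,0,0,0],[0.154,0.11,0,0,0,0,0]]]' && python3 -m inch '[[[0.044,0.015,0,0,0,0,0],[0.09,0.027,0,0,0,0,0],[0.132,0.03,0,0,0,0,0],[0.176,0.03,0,0,0,0,0],[0.176,0.03,0,0,0,0,0]]]' && python3 -m inch '[[[0,0,0.1,0,0,0,0],[0,0,0.25,0,0,0,0],[-0.2,0,0.4,0,0,0,0],[-0.4,0,0.5,0,0,0,0],[-0.5,0,0.5,0,0,0,0],[-0.5,0,0.5,0,0,0,0],[-0.5,0,0.5,0,0,0,0]]]' && python3 - <<'E'
from h import *
s=vision.snapshot("scene"); a=s["img"][110:290,230:510]
cv2.imwrite("pics/d5.png",cv2.resize(a,None,fx=2.8,fy=2.8,interpolation=cv2.INTER_CUBIC)[:,:,::-1])
c=cloud(s); c0=np.load("scene_cl.npy")
for p in [(417,148),(459,180),(275,224),(405,235),(145,255),(183,345),(265,358)]: print(p,(c[p[1],p[0]]-c0[p[1],p[0]]).round(3))
c=c.reshape(-1,3); r=np.hypot(c[:,0]-.5718,c[:,1]+.0517)
t=c[(abs(c[:,2]-.1925)<.0025)&(r<.1)&(r>.066)]; k=2*np.pi/7
a=np.arctan2(t[:,1]+.0517,t[:,0]-.5718); print("phase",np.angle(np.exp(7j*a).mean())/7, "start .162")
o=(abs(c[:,2]-.1855)>.006)&(r<.055)&(r>.03)&(c[:,2]>.13); d=c[o].mean(0)-[.5718,-.0517,0]; print("opening dir deg",np.degrees(np.arctan2(d[1],d[0])),o.sum(),"lip -16")
E
```

```text
clock: 9.6
tcp_pos: [0.5099, 0.0055, 0.2038]
tcp_rot: [0.59, -0.39, 0.389, -0.59]
contact_force: [-0.1, 0.1, 0.3]
gripper_width: 0.007
clock: 10.1
tcp_pos: [0.5408, 0.0272, 0.2045]
tcp_rot: [0.591, -0.39, 0.389, -0.59]
contact_force: [-2.6, -1.1, -0.5]
gripper_width: 0.004
clock: 10.72
tcp_pos: [0.5769, 0.0332, 0.2044]
tcp_rot: [-0.59, 0.389, -0.39, 0.59]
contact_force: [-0.8, 0.7, -0.5]
gripper_width: 0.005
clock: 11.6
tcp_pos: [0.4766, 0.0331, 0.3035]
tcp_rot: [0.59, -0.39, 0.389, -0.59]
contact_force: [0.6, 0.7, -1.1]
gripper_width: 0.007
(417, 148) [-0.  0. -0.]
(459, 180) [ 0.    -0.001  0.001]
(275, 224) [ 0.001 -0.     0.001]
(405, 235) [-0.     0.    -0.001]
(145, 255) [ 0.72  -0.016  0.747]
(183, 345) [ 0.002 -0.     0.003]
(265, 358) [ 0.001 -0.     0.001]
phase 0.1682235432760045 start .162
opening dir deg 154.1160064283799 295 lip -16
```

View pics/d5.png

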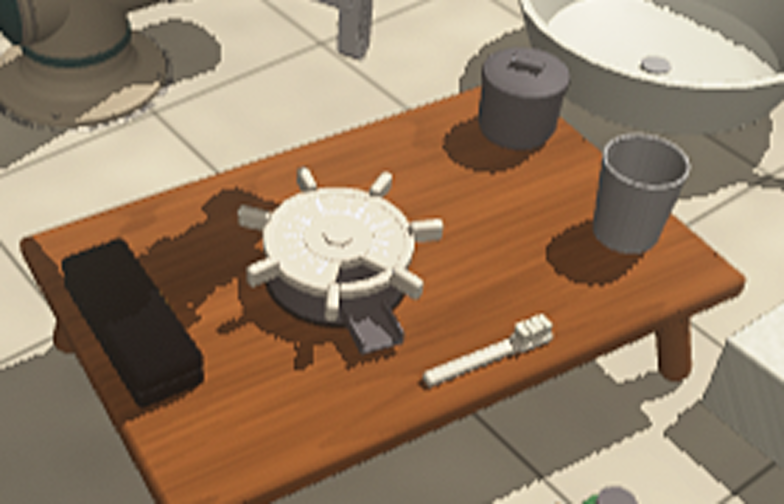

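```bash
python3 - <<'E'
from h import *
c=cloud(vision.snapshot("scene")); c0=np.load("scene_cl.npy")
w=(slice(240,270),slice(135,156)); print(np.median(c[w].reshape(-1,3),0)-np.median(c0[w].reshape(-1,3),0))
c=c.reshape(-1,3); r=np.hypot(c[:,0]-.5718,c[:,1]+.0517)
o=(c[:,2]<.176)&(r<.055)&(c[:,2]>.14); d=np.median(c[o],0)-[.5718,-.0517,0]; print("opening dir",np.degrees(np.arctan2(d[1],d[0])),o.sum(),"lip -16")
print(workorder.sign_off())
E
```

```text
[-6.10811723e-05  8.99290875e-05 -4.69700850e-04]
opening dir -1.261630656790483 72 lip -16
the job is handed in; nothing more can be done
None
```

The dial's opening now sits over the pouring lip, and the job is handed in. I turned it four clicks clockwise, about 3.59 rad, with four separate fingertip flicks on the tabs. I then lifted the closed gripper clear, to about (0.48, 0.03, 0.30) with tool forces near zero, at about 11.6 s of the 58 s allowed.

**What the last checks showed:**
- **Dial:** the final picture shows the opening in the gap directly above the lip. The tab phase measures 0.168 rad against 0.162 at the start, so the dial is at a click rest.
- **Forces:** the readings at the end of each move call never exceeded about 3 N. I did not log the force in between.
- **Other things:** depth readings on all seven agree with the start to within 4 mm.

**Checks that failed or disagreed:**
- **Opening direction:** the first depth estimate gave 154°, from a height mask that also picked up other points. The second gave about -1° against the lip's -16°. It used only the 72 floor pixels visible at a slant through the opening, so I took it as biased. I relied on the picture and the tab phase instead; a 15° error would also not fit a click rest.
- **Lotion bottle:** the single pixel I had picked gave no depth reading at first. The median over a patch of the bottle then showed a shift of less than 1 mm.

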